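Load the battery carrier and dock it

ROBOT

A 7-joint arm with a two-finger parallel gripper is mounted at the origin on the work surface. World frame = base frame: x ahead of the robot, y to its left, z up, the work surface at z = 0. Lengths are in m, angles in rad, forces in N, time in s.
With the tool pointing down it reaches from about 0.4 to 0.875 m from the base axis. Payload 4.4 kg.
Tool frame: the origin (TCP) lies midway between the tips of the shut fingers; the grasp point (between the pads) lies 19 mm behind it (manip.pinch_z is the distance from the TCP to the grasp point, in m); z points along the fingers, y is the line along which they close (so a half turn about z gives the same grasp; the last joint's range is limited). The gripper opens to 85 mm and grips with 20 to 120 N. Pads are 22 mm wide; open, the fingers measure 114 mm over their backs; the gripper's body (76 mm by 85 mm) begins 54 mm behind the grasp point. The pads swing forward as they close: fully open they stand 13 mm farther back than shut.
Start: joints at [1.15, 0.628, 0.038, 1.517, -0.027, 0.996, -0.02], TCP at [0.226, -0.61, 0.231] pointing down, gripper open.
Joint ranges: [-3.06, 3.06], [-0.37, 2.12], [-1.25, 1.32], [0.18, 2.47], [-1.1, 4.24], [0.23, 1.98], [-2.94, 2.94]. Speed limits (rad/s): [2.57, 2.57, 3.14, 3.14, 3.14, 3.14, 3.14].

INTERFACE

Orientations are given as a 3x3 rotation matrix whose columns are the frame's x, y, z axes.
In Python, from station import manip, cams gives the robot as it stands.
- The arm moves only by the tool arm_command, never from a script. Its argument "deltas" is a list of rows, each a list of 5 numbers: the shift along the world's x, y, z scaled (see below), then the turn about the world's z scaled (see below), then the opening, from 0 (shut) to 1 (fully open). A call has exactly 10 rows; each row is the pose to reach, as a shift and turn from the pose commanded when the call began; what a row does not reach only later rows make up. The controller multiplies each number of a shift by 0.1 m and each number of a turn by 45 degrees. A row lasts 1/8 s, in which the tool goes at most 62.5 mm and 10.7 degrees, less where a joint would pass 70% of its speed; a pose out of reach is approached as far as the arm can. A call with a number of a shift or a turn outside -1 to 1 is refused whole. A call with a gripper value outside its range is refused whole. The fingers move at their own pace and stop on an object; "squeeze" is the grip in N (left out, the last holds). Time passes only in rows, so rows that repeat a pose let the fingers close, or fill a call up. It gives the time, the measured TCP pose, the force, the opening and the grip force at its end, in the units of the state.
- manip.state(): the state, without advancing time (a new reading comes with each control period).
- cams.camera(name): name is "side" or "top" or "wrist"; returns a dict with "img" (480x640x3 uint8, blue, green, red), "vertical_fov" (degrees; the focal length in pixels is half the picture's height over the tangent of half this angle, whatever the lens; pixels are square), "cx", "cy" (the principal point, pixels), "k1" (the pictures are not rectified: a ray, as slopes to the right and down, at radius r is drawn at 1 + k1 r^2 times it, then the intrinsics apply), "R" (3x3) and "t" (3): a world point X has camera coordinates R X + t. Camera axes: x right, y down, z forward; pixel columns grow to the right and rows downward; lengths in m; the calibration is good to about 2 mm. A picture is of the moment at which its call begins. There is no depth.
- manip.sign_off(): hands the job in; it is judged then, once.
The state is a dict: "time_s": time; "joint_positions": joint angles; "dq": joint speeds; "joint_efforts": joint torques, N m; "tcp_pos": TCP position; "tool_rot": TCP orientation; "force": force on the tool from outside, world axes, zero at the start; "wrist_torque": the same for the moment, N m; "opening": finger opening in m; "grip_force": force on a finger pad.
Only numpy, scipy, OpenCV 4.12 (cv2) and the standard library are available. Lean on these libraries where they do the work, as an engineer would, in place of code of your own. Each camera call takes 0.05 s, during which the arm holds its last target. There are 200 camera calls.

TASK

Put the battery pack that fits into the loose carrier tray, its terminal nub in the notched end wall, down on the tray's floor; only then set the loaded carrier as one unit into the channel of the charging dock and slide it fully home under the hood, against the back wall. The pry bar lying across the dock is in the way: take it off and lay it flat on the table, clear of the dock. Do not disturb the other pack, the jar, the tin or the screwdriver case.

Things in the scene. Friction and masses are not known exactly. Their poses are not given: they have to be found in the camera images.
- pack_short: The pack that fits: grey box 104 long (x) x 44 wide (y) x 40 high, 0.25 to 0.5 kg, loose on the table. Origin: centre of the box's underside, nub not counted. +x points to the end with the terminal nub: 8 long, 20 wide, 10 to 26 above the underside, centred in y.
- pack_long: The other pack, alike but 134 long (x), too long for the carrier; 44 wide, 40 high, same nub beyond +x, same origin. It may lie in either pack's place. Leave it alone.
- carrier: Loose dark metal tray 120 long (x) x 60 wide (y) x 26 high, 0.16 kg; origin: centre of underside. Walls 5, floor 6 thick, cavity 110 x 50. Its +x end wall (nose) has a notch 28 wide, from floor to rim, for the pack's nub. Pull lip at -x: 10 long, 30 wide, 20 to 26 high. Seated pack: same x direction, origin 6 above the carrier's. Nothing latches the pack: lift the unit level by the long walls.
- dock: Grey fixed dock, x -125 to 115, 86 wide (y), 70 high; origin on the table, y = 0. Channel along x, open above and at -x: floor 8 high, 66 wide between side walls 10 thick, only 16 high. Back wall at x = 55; hood (underside 62, top 70 high) covers x = 30 to 55, solid housing beyond. Lower the carrier, nose to +x, with its origin near x = -45, then slide it to +x till it meets the back wall.
- dock_home (a point): Point on the channel floor where the carrier's origin lies when fully home: 5 mm to -x of the dock's origin, 8 above the table; axes as the dock's.
- pry_bar: White nylon bar, loose, 0.04 kg, flat across the dock channel's side walls, underside 16 above the table: blade 120 long (x -60 to 60), 16 wide, 10 thick, and a thinner tip (12 wide, 4 to 10 above the underside) out to x = -95. Origin: centre of the blade's underside; z up.
- jar: Closed glass jar with white cap, upright and loose, 66 diameter x 115 high. Origin: centre of its underside. Leave alone.
- tin: Flat loose metal tin 85 (x) x 60 (y) x 18 high. Origin: centre of its underside. Leave alone.
- driver_case: Loose blue case of small screwdrivers, 130 (x) x 70 (y), 23 high. Origin: centre of its underside. Leave alone.
Mind the look-alikes: they are no part of the job. Several things have the shape of the pry_bar; the one meant has the colours described above.

How it is judged:
On the way:
1. the short pack sits on the carrier's floor (within 3 mm of its seated height) while the carrier is still more than 100 mm from its home place (z of pack_short in the frame of carrier between 0.003 and 0.009 m and distance between pack_short and carrier below 0.012 m and angle between the x axis of pack_short and the x axis of carrier, either way round below 0.12 rad and horizontal distance between carrier and dock_home above 0.1 m), for 0.2 s.
At the end, for the whole second after the job is handed in: Short pack on the carrier's floor (within 3 mm, 0.12 rad); carrier level in the dock's channel, within 5 mm of fully home; pry bar flat on the table, not touching the dock; all at rest; long pack, jar, tin and case within 20 mm of where they were (z of pack_short in the frame of carrier between 0.003 and 0.009 m and distance between pack_short and carrier below 0.012 m and angle between the x axis of pack_short and the x axis of carrier, either way round below 0.12 rad and x of carrier in the frame of dock_home above -0.005 m and distance between carrier and dock_home below 0.0075 m and angle between the x axis of carrier and the x axis of dock, either way round below 0.08 rad and angle between carrier's own z axis and vertical below 0.06 rad and linear speed of each of carrier, pack_short, pry_bar below 0.01 m/s and height (world z) of pry_bar below 0.006 m and angle between pry_bar's own z axis and vertical below 0.08 rad and contact force between pry_bar and dock below 0.05 N and distance of each of jar, tin, driver_case, pack_long from where it was at the start of the episode below 0.02 m).
It fails at once if the long pack, jar, tin or screwdriver case is disturbed (moved more than 20 mm) (distance of any of jar, tin, driver_case, pack_long from where it was at the start of the episode above 0.02 m).
It also fails if it takes over 72 s, if anything falls off the work surface, if the arm or the gripper's body presses on something with over 40 N, if the wrist force passes 120 N, or if a joint passes its speed limit or range.

## Working session

There is one attempt and no reset: what is moved stays moved. The work goes in short steps, Python scripts to look and compute and a tool call to move; the robot and the scene stay as the last step left them, time stands still between calls to the robot, and variables do not carry over. Pictures are saved under pics/ and viewed, at most 13 in all, crops included, and the job is handed in when it is done.

Besides the shell and the picture viewer there is one more tool, called after "Request:" by a JSON object that holds its "name" and its "arguments". arm_command: Moves the arm, as the interface text tells. Shifts and turns lie within -1 to 1; 1 stands for 0.1 m of shift or 45 degrees of turn. Its arguments: {"type":"object","properties":{"deltas":{"type":"array","items":{"type":"array","items":{"type":"number","minimum":-1,"maximum":1}}},"squeeze":{"type":"number"}},"required":["deltas"]}

```bash
mkdir -p pics
cat > h.py <<'E'
import numpy as np, cv2
from station import manip, cams
def K(c):
    f=240/np.tan(np.radians(c["vertical_fov"])/2)
    return np.array([[f,0,c["cx"]],[0,f,c["cy"]],[0,0,1.]]), np.array([c["k1"],0,0,0.])
def unproj(c,uv,z):
    k,d=K(c); R=np.array(c["R"]);t=np.array(c["t"])
    p=cv2.undistortPoints(np.array(uv,float).reshape(-1,1,2),k,d).reshape(-1,2)
    r=np.c_[p,np.ones(len(p))]@R; C=-R.T@t
    return C+r*((z-C[2])/r[:,2])[:,None]
def proj(c,X):
    k,d=K(c); return cv2.projectPoints(np.array(X,float).reshape(-1,1,3),cv2.Rodrigues(np.array(c["R"]))[0],np.array(c["t"],float),k,d)[0].reshape(-1,2)
def snap(n,f):
    c=cams.camera(n); cv2.imwrite('pics/'+f+'.png',c["img"]); np.save('pics/'+f+'.npy',c,allow_pickle=True); return c
def load(f): return np.load('pics/'+f+'.npy',allow_pickle=True).item()
E
python3 - <<'E'
from h import *
for n in('top','side','wrist'):
    c=snap(n,n+'0'); print(n,c["vertical_fov"],c["cx"],c["cy"],c["k1"],-np.array(c["R"]).T@c["t"])
s=manip.state(); print(s); print(manip.pinch_z)
E
```

```text
top 43.74792052839597 326.70604578829307 242.86614805203055 -0.10262975698522442 [ 0.35996379 -0.08871925  1.34677699]
side 48.47579197462133 317.12956598161077 241.35307925023017 -0.07520056538735412 [0.20443106 0.99465518 0.76943426]
wrist 63.565602849348465 323.8129781060292 245.87005037692848 -0.0006449930611859055 [ 0.30572212 -0.57961038  0.37391161]
{'time_s': 0.15, 'joint_positions': array([ 1.15020064,  0.62911063,  0.03846582,  1.51813693, -0.02701699,
        0.99628392, -0.02000087]), 'dq': array([ 0.00085046, -0.00212349,  0.00039721, -0.00417285,  0.00042198,
        0.00087796, -0.00121726]), 'joint_efforts': array([ 3.09261472e-03, -5.63798797e+01,  1.22810237e+00, -1.93649787e+01,
        1.11565899e-02,  7.40161340e-03, -2.62690213e-05]), 'tcp_pos': array([ 0.22567322, -0.6090693 ,  0.23061602]), 'tool_rot': array([[ 9.37725884e-01,  3.47375765e-01, -4.94581545e-04],
       [ 3.47376117e-01, -9.37724938e-01,  1.33185951e-03],
       [-1.12573362e-06, -1.42072495e-03, -9.99998991e-01]]), 'force': array([-0.0889871 ,  0.81778125, -0.03362502]), 'wrist_torque': array([ 0.04233424,  0.01594276, -0.01926814]), 'grip_force': 0.0, 'opening': 0.08526478828774108}
0.0187
```

View pics/top0.png

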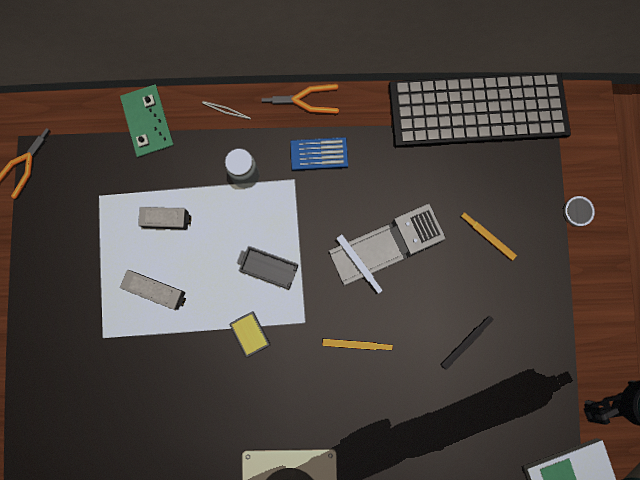

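View pics/side0.png

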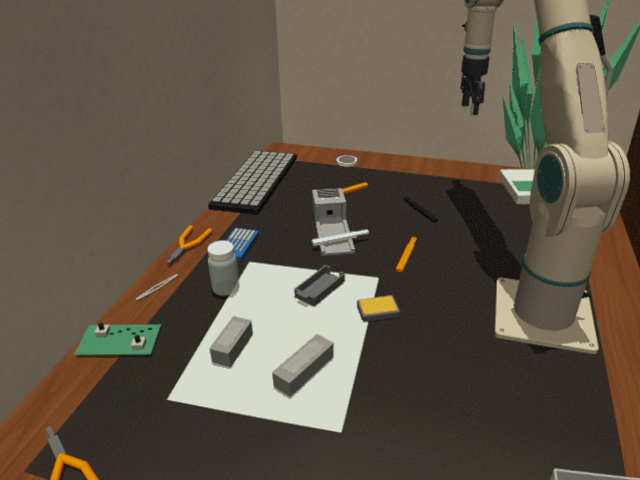

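The top view shows packs at (163,217) and (153,290), the carrier at (268,267), the dock at (388,243), the jar at (240,163), the case at (320,153) and the tin at (250,334). There are four bar-shaped things: white (358,264), orange (488,236), orange (357,344) and black (467,342). The white one across the dock fits the description. I'll confirm it, and the pack lengths, in an enlarged crop.

Run:
```python
from h import *
c=load('top0'); 
a=cv2.resize(c["img"][195:315,110:310],None,fx=4,fy=4,interpolation=cv2.INTER_CUBIC)
b=cv2.resize(c["img"][195:305,315:455],None,fx=5,fy=5,interpolation=cv2.INTER_CUBIC)
cv2.imwrite('pics/cA.png',a);cv2.imwrite('pics/cB.png',b)
```

```text
(no output)
```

View pics/cA.png

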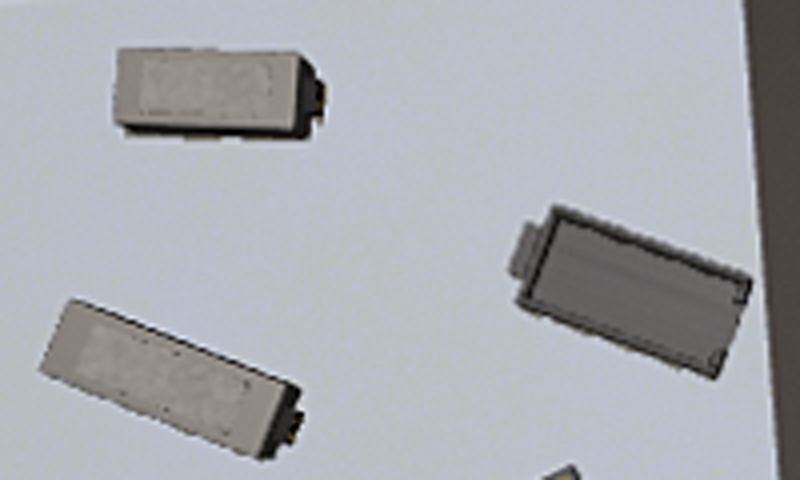

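View pics/cB.png

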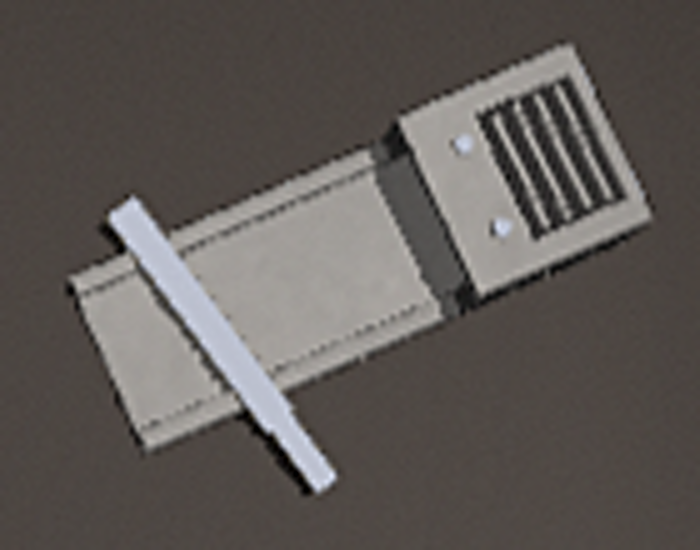

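The crops show the upper pack (163,217) is clearly shorter than the lower one (153,290), so the upper one is the short pack, with its nub to image right. The carrier's lip is on the left and its notch on the right. The bar across the dock is white with a thinner tip at lower right, so it's the right one. Next I'll fit the poses.

```bash
cat > fit.py <<'E'
from h import *
from scipy.optimize import minimize, least_squares
def T(p,X):
    X=np.array(X,float); c,s=np.cos(p[2]),np.sin(p[2])
    return np.c_[X[:,0]*c-X[:,1]*s+p[0],X[:,0]*s+X[:,1]*c+p[1],X[:,2]]
def box(a,b,y,z0,z1): return [(i,j,k) for i in(a,b) for j in(-y,y) for k in(z0,z1)]
PACK=[box(-.052,.052,.022,0,.04),box(.052,.06,.01,.01,.026)]
LONG=[box(-.067,.067,.022,0,.04),box(.067,.075,.01,.01,.026)]
CAR=[box(-.06,.06,.03,0,.026),box(-.07,-.06,.015,.02,.026)]
def sil(c,parts,p,S=4):
    m=np.zeros((480*S,640*S),np.uint8)
    for b in parts:
        q=(proj(c,T(p,b))+.5)*S-.5
        cv2.fillConvexPoly(m,cv2.convexHull(np.round(q).astype(np.int32)),1)
    return cv2.resize(m.astype(np.float32),(640,480),interpolation=cv2.INTER_AREA)
def fitsil(c,parts,p0,thr=125,z=0):
    parts=[[(x,y,w+z) for x,y,w in b] for b in parts]
    g=cv2.cvtColor(c["img"],cv2.COLOR_BGR2GRAY).astype(np.float32)
    roi=cv2.dilate((sil(c,parts,p0)>0).astype(np.uint8),np.ones((25,25)))>0
    obs=np.where(c["img"][...,0]<thr,1.,0) if np.isscalar(thr) else thr(c["img"])
    f=lambda d:np.abs(sil(c,parts,p0+d*[.01,.01,.1])-obs)[roi].sum()
    best=None
    for s in(1,-.5):
        r=minimize(f,np.zeros(3),method='Nelder-Mead',options=dict(initial_simplex=s*np.array([[0,0,0],[1,0,0],[0,1,0],[0,0,1.]]),xatol=.005,fatol=.1))
        if best is None or r.fun<best.fun:best=r
    return p0+best.x*[.01,.01,.1],best.fun
def fitpts(c,X,uv,p0):
    r=least_squares(lambda p:(proj(c,T(p,X))-uv).ravel(),p0,loss='soft_l1'); return r.x,np.round(r.fun,1)
E
python3 - <<'E'
from fit import *
c=load('top0');s=load('side0')
def px(P,k,o): return (np.array(P,float)+.5)/k-.5+o
A=lambda P:px(P,4,(110,195)); B=lambda P:px(P,5,(315,195))
def init(cc,ends,z):
    w=unproj(cc,ends,z); d=w[1]-w[0]; m=w.mean(0); return np.array([m[0],m[1],np.arctan2(d[1],d[0])])
for n,parts,e in(('short',PACK,A([(118,85),(300,92)])),('long',LONG,A([(58,340),(282,420)])),('car',CAR,A([(540,255),(735,325)]))):
    p0=init(c,e,.026 if n=='car' else .04)
    for cc,m in((c,'top'),(s,'side')):
        print(n,m,p0.round(4),fitsil(cc,parts,p0))
X=np.array([(-.125,.043,.016),(-.125,-.043,.016),(.03,.043,.07),(.115,.043,.07),(.115,-.043,.07),(.03,-.043,.07)])
uv=B([(70,280),(148,450),(400,120),(570,45),(652,215),(480,297)])
p0=init(c,B([(110,365),(610,130)]),.03); print('dock',fitpts(c,X,uv,p0))
X=np.array([(.06,.008,.026),(.06,-.008,.026),(-.095,-.006,.026),(-.095,.006,.026)])
uv=B([(108,212),(134,197),(336,479),(315,493)])
p0=init(c,B([(325,486),(122,204)]),.026); print('bar',fitpts(c,X,uv,p0), fitpts(c,X*[1,-1,1],uv,p0))
E
```

```text
short top [ 0.6193  0.2749 -1.6313] (array([ 0.61917665,  0.27542015, -1.63471416]), np.float64(773.9375))
short side [ 0.6193  0.2749 -1.6313] (array([ 0.61765111,  0.28376517, -1.55416277]), np.float64(1009.75))
long top [ 0.4563  0.2938 -1.9196] (array([ 0.45734001,  0.29827509, -1.95474302]), np.float64(1002.0))
long side [ 0.4563  0.2938 -1.9196] (array([ 0.45600185,  0.30519155, -1.90414832]), np.float64(1130.875))
car top [ 0.503   0.0359 -1.9339] (array([ 0.50255968,  0.03819797, -1.94334928]), np.float64(494.1875))
car side [ 0.503   0.0359 -1.9339] (array([ 0.50257534,  0.03873567, -1.8982746 ]), np.float64(1071.5))
dock (array([ 0.54835904, -0.22930652, -1.17222064]), array([-0.1, -0.3,  0. ,  0.6, -0.9, -0.3,  0.2, -0.8,  0.8,  0.7, -0.1,
        0.1]))
bar (array([ 0.52163301, -0.1548692 ,  0.6004033 ]), array([-0.3,  0.5,  0.3, -0.6,  0.1, -0.2, -0.1,  0.2])) (array([ 0.52250308, -0.15644721,  0.55836912]), array([ 7.2, -4.5, -4. ,  2.4, -5.1,  3.5,  3.6, -2.2]))
```

Run:
```python
from fit import *
c=load('top0');s=load('side0')
for cc,pts in((c,[(200,240),(163,217),(153,290)]),(s,[(230,300),(235,335),(303,355),(260,330)])):
    print([cc["img"][v,u].tolist() for u,v in pts])
for n,parts,p0 in(('short',PACK,[.619,.277,-1.615]),('long',LONG,[.457,.298,-1.93]),('car',CAR,[.5026,.038,-1.93])):
    for cc,m in((c,'top'),(s,'side')):
        # chroma/brightness: paper is bluish, packs are warm
        def th(im):
            a=im.astype(int); return np.where((a[...,0]-a[...,2]<8)|(a[...,0]<110),1.,0)
        print(n,m,fitsil(cc,parts,np.array(p0),th), fitsil(cc,parts,np.array(p0),175))
```

```text
[[200, 192, 188], [138, 145, 151], [133, 137, 143]]
[[204, 220, 214], [153, 166, 171], [153, 166, 171], [207, 220, 214]]
short top (array([ 0.61901049,  0.27639002, -1.61996618]), np.float64(150.1875)) (array([ 0.6188816 ,  0.27694064, -1.62331153]), np.float64(54.5))
short side (array([ 0.60779315,  0.3234072 , -2.21205639]), np.float64(2788.3125)) (array([ 0.61903148,  0.28196662, -1.61242031]), np.float64(333.5))
long top (array([ 0.45752573,  0.29857103, -1.94937485]), np.float64(341.4375)) (array([ 0.45749713,  0.2982005 , -1.9576282 ]), np.float64(52.375))
long side (array([ 0.45576566,  0.33946382, -2.41760798]), np.float64(3414.5)) (array([ 0.45712423,  0.30492869, -1.94309501]), np.float64(61.5625))
car top (array([ 0.50263743,  0.03858954, -1.94110109]), np.float64(587.25)) (array([ 0.50352042,  0.03872532, -1.93714996]), np.float64(471.5))
car side (array([ 0.49270745,  0.09642707, -2.36850023]), np.float64(2805.25)) (array([ 0.50300511,  0.04289195, -1.93413286]), np.float64(1086.25))
```

Run:
```python
from fit import *
c=load('top0')
print(unproj(c,[(357,344),(323,342),(392,347),(443,366),(491,318),(250,334),(268,350),(320,153),(347,168),(310,390)],.005).round(3))
BAR=box(-.095,.06,.008,0,.01)
im=c["img"].copy()
for p in((.42,-.28,.6),(.42,-.30,.2),(.66,-.20,1.97)):
    q=proj(c,T(p,BAR)); cv2.polylines(im,[cv2.convexHull(q.astype(np.float32)).astype(int)],1,(0,255,0),1)
for p,b in(((.5484,-.2293,-1.172),box(-.125,.115,.043,0,.016)),((.6188,.277,-1.622),PACK[0]),((.5035,.0387,-1.938),CAR[0]),((.5216,-.1549,.6),box(-.095,.06,.008,.016,.026))):
    cv2.polylines(im,[cv2.convexHull(proj(c,T(p,b)).astype(np.float32)).round().astype(int)],1,(0,0,255),1)
cv2.imwrite('pics/ov.png',cv2.resize(im[120:400,110:510],None,fx=2,fy=2))
s=manip.state(); y=s["tool_rot"][:,1]; print(np.degrees(np.arctan2(y[1],y[0])))
```

```text
[[ 0.33  -0.156  0.005]
 [ 0.336 -0.081  0.005]
 [ 0.321 -0.234  0.005]
 [ 0.277 -0.346  0.005]
 [ 0.38  -0.46   0.005]
 [ 0.356  0.081  0.005]
 [ 0.32   0.041  0.005]
 [ 0.77  -0.082  0.005]
 [ 0.732 -0.144  0.005]
 [ 0.231 -0.05   0.005]]
-69.67308965772034
```

View pics/ov.png

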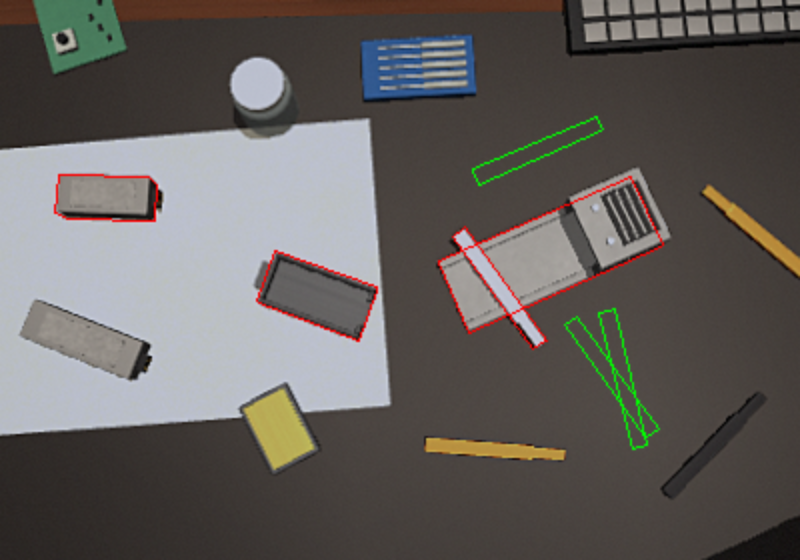

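The overlay matches the objects. I'll lay the bar near the lower green outline at about (0.41,-0.29), which is free table. Moving to the bar now.

Request:
{"name": "arm_command", "arguments": {"deltas": [[0.06, 0.1, 0, 0.03, 0.5], [0.12, 0.2, 0, 0.06, 0.5], [0.18, 0.3, 0, 0.09, 0.5], [0.24, 0.4, 0, 0.12, 0.5], [0.3, 0.5, 0, 0.15, 0.5], [0.36, 0.6, 0, 0.18, 0.5], [0.42, 0.7, 0, 0.21, 0.5], [0.48, 0.8, 0, 0.24, 0.5], [0.54, 0.9, 0, 0.27, 0.5], [0.6, 1.0, 0, 0.313, 0.5]], "squeeze": 40}}

```text
time_s: 1.4
tcp_pos: [0.2862, -0.5089, 0.2313]
tool_rot: [[0.824, 0.567, 0.0], [0.567, -0.824, -0.0], [-0.0, 0.0, -1.0]]
force: [0.0, 0.3, 0.2]
opening: 0.0428
grip_force: 0.0
```

Request:
{"name": "arm_command", "arguments": {"deltas": [[0.06, 0.1, 0, 0, 0.5], [0.12, 0.2, 0, 0, 0.5], [0.18, 0.3, 0, 0, 0.5], [0.24, 0.4, 0, 0, 0.5], [0.3, 0.5, 0, 0, 0.5], [0.36, 0.6, 0, 0, 0.5], [0.42, 0.7, 0, 0, 0.5], [0.48, 0.8, 0, 0, 0.5], [0.54, 0.9, 0, 0, 0.5], [0.6, 1.0, 0, 0, 0.5]]}}

```text
time_s: 2.65
tcp_pos: [0.3462, -0.4089, 0.2313]
tool_rot: [[0.825, 0.565, 0.0], [0.565, -0.825, -0.0], [0.0, 0.0, -1.0]]
force: [-1.2, 0.6, 0.2]
opening: 0.0426
grip_force: 0.0
```

Request:
{"name": "arm_command", "arguments": {"deltas": [[0.06, 0.1, 0, 0, 0.5], [0.12, 0.2, 0, 0, 0.5], [0.18, 0.3, 0, 0, 0.5], [0.24, 0.4, 0, 0, 0.5], [0.3, 0.5, 0, 0, 0.5], [0.36, 0.6, 0, 0, 0.5], [0.42, 0.7, 0, 0, 0.5], [0.48, 0.8, 0, 0, 0.5], [0.54, 0.9, 0, 0, 0.5], [0.6, 1.0, 0, 0, 0.5]]}}

```text
time_s: 3.9
tcp_pos: [0.4062, -0.3089, 0.2313]
tool_rot: [[0.825, 0.565, 0.0], [0.565, -0.825, -0.0], [0.0, 0.0, -1.0]]
force: [0.7, 0.2, 0.1]
opening: 0.0426
grip_force: 0.0
```

Request:
{"name": "arm_command", "arguments": {"deltas": [[0.12, 0.15, 0, 0, 0.5], [0.24, 0.3, 0, 0, 0.5], [0.36, 0.45, 0, 0, 0.5], [0.48, 0.6, 0, 0, 0.5], [0.6, 0.7, 0, 0, 0.5], [0.75, 0.8, 0, 0, 0.5], [0.85, 0.9, 0, 0, 0.5], [0.95, 1.0, 0, 0, 0.5], [0.95, 1.0, 0, 0, 0.5], [0.95, 1.0, 0, 0, 0.5]]}}

```text
time_s: 5.15
tcp_pos: [0.5004, -0.21, 0.2312]
tool_rot: [[0.825, 0.565, -0.001], [0.565, -0.825, -0.0], [-0.001, -0.0, -1.0]]
force: [-1.0, -1.5, -0.3]
opening: 0.0427
grip_force: 0.0
```

Run:
```python
from fit import *
c=snap('wrist','w1')
print(-np.array(c["R"]).T@c["t"])
q=proj(c,T((.5216,-.1549,.6),[(.06,0,.026),(-.095,0,.026),(0,0,.026)]));print(q)
m=(c["img"].min(2)>170).astype(np.uint8)
cs=[k for k in cv2.findContours(m,0,2)[0] if cv2.contourArea(k)>300]
for k in cs:
    b=cv2.boxPoints(cv2.minAreaRect(k)); w=unproj(c,b,.026)
    print(cv2.contourArea(k),b.round(),w[:,:2].round(4).tolist())
```

```text
[ 0.57093586 -0.16198269  0.37459521]
[[283.25140889  81.43202231]
 [288.76358024 256.11390642]
 [285.57892717 155.22750159]]
2839.0 [[ -0. 400.]
 [ 54. 400.]
 [ 54. 479.]
 [  0. 479.]] [[0.1194, -0.0367], [0.1532, -0.0861], [0.0413, -0.1301], [0.0045, -0.0763]]
371.0 [[281. 222.]
 [293. 222.]
 [295. 256.]
 [282. 256.]] [[0.4672, -0.184], [0.4742, -0.1934], [0.4466, -0.2131], [0.4393, -0.2035]]
372.5 [[309. 207.]
 [310. 201.]
 [382. 215.]
 [380. 221.]] [[0.4942, -0.1979], [0.5, -0.1955], [0.5262, -0.2577], [0.5206, -0.2605]]
10125.0 [[401. 242.]
 [427. 137.]
 [530. 163.]
 [504. 268.]] [[0.5157, -0.2889], [0.604, -0.2484], [0.6385, -0.3379], [0.5515, -0.3879]]
773.5 [[291. 118.]
 [293. 110.]
 [404. 134.]
 [402. 142.]] [[0.5509, -0.1422], [0.5572, -0.14], [0.5945, -0.2296], [0.5883, -0.2325]]
6499.5 [[227. 139.]
 [267.  69.]
 [413. 153.]
 [374. 223.]] [[0.5046, -0.1056], [0.5713, -0.1052], [0.5864, -0.2469], [0.5157, -0.256]]
17926.5 [[ -0.   0.]
 [199.   0.]
 [199. 202.]
 [  0. 202.]] [[0.4958, 0.0931], [0.5835, -0.0353], [0.4414, -0.112], [0.3382, 0.0387]]
```

View pics/w1.png

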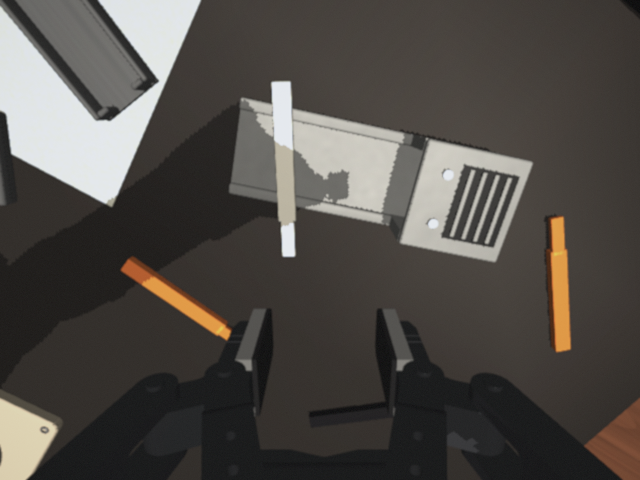

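The wrist view shows the bar from (281,82) to (289,256), within about 1 px of prediction. The dock corners are also clear: housing (427,138),(532,162),(497,262),(401,242) and wall ends (241,98),(230,193). I'll descend and grip the bar.

Request:
{"name": "arm_command", "arguments": {"deltas": [[0.1, 0.28, 0, 0, 0.5], [0.212, 0.55, 0, 0, 0.5], [0.212, 0.55, -0.1, 0, 0.5], [0.212, 0.55, -0.25, 0, 0.5], [0.212, 0.55, -0.4, 0, 0.5], [0.212, 0.55, -0.55, 0, 0.5], [0.212, 0.55, -0.7, 0, 0.5], [0.212, 0.55, -0.85, 0, 0.5], [0.212, 0.55, -1, 0, 0.5], [0.212, 0.55, -1, 0, 0.5]]}}

```text
time_s: 6.45
tcp_pos: [0.5212, -0.1543, 0.13]
tool_rot: [[0.825, 0.565, -0.003], [0.565, -0.825, 0.001], [-0.002, -0.002, -1.0]]
force: [0.1, -0.4, -0.1]
opening: 0.0424
grip_force: 0.0
```

Request:
{"name": "arm_command", "arguments": {"deltas": [[0, 0, -0.15, 0, 0.5], [0, 0, -0.3, 0, 0.5], [0, 0, -0.45, 0, 0.5], [0, 0, -0.6, 0, 0.5], [0, 0, -0.75, 0, 0.5], [0, 0, -0.9, 0, 0.5], [0, 0, -1, 0, 0.5], [0, 0, -1, 0, 0.5], [0, 0, -1, 0, 0.5], [0, 0, -1, 0, 0.5]]}}

```text
time_s: 7.7
tcp_pos: [0.5225, -0.1546, 0.0319]
tool_rot: [[0.825, 0.565, 0.001], [0.565, -0.825, -0.0], [0.001, 0.001, -1.0]]
force: [-0.2, -0.1, 0.2]
opening: 0.0426
grip_force: 0.0
```

Request:
{"name": "arm_command", "arguments": {"deltas": [[0, 0, -0.07, 0, 0.5], [0, 0, -0.13, 0, 0.4], [0, 0, -0.13, 0, 0], [0, 0, -0.13, 0, 0], [0, 0, -0.13, 0, 0], [0, 0, -0.13, 0, 0], [0, 0, -0.13, 0, 0], [0, 0, -0.13, 0, 0], [0, 0, -0.13, 0, 0], [0, 0, -0.13, 0, 0]]}}

```text
time_s: 8.95
tcp_pos: [0.522, -0.1545, 0.0183]
tool_rot: [[0.825, 0.565, 0.0], [0.565, -0.825, 0.0], [0.0, 0.0, -1.0]]
force: [-0.2, -0.4, -0.8]
opening: 0.0147
grip_force: 40.4
```

Run:
```python
from fit import *
c=load('w1')
X=np.array([(-.125,.043,.016),(-.125,-.043,.016),(.03,.043,.07),(.115,.043,.07),(.115,-.043,.07),(.03,-.043,.07)])
uv=np.array([(241,98),(230,193),(427,138),(532,162),(497,262),(401,242)],float)
print(fitpts(c,X,uv,np.array([.5484,-.2293,-1.172])))
```

```text
(array([ 0.54873515, -0.22808236, -1.16955501]), array([-0.4, -0.6, -1.2,  0.8,  2.1,  0.2,  2.8, -1.3, -0.1,  0.1, -1.4,
        1.3]))
```

Request:
{"name": "arm_command", "arguments": {"deltas": [[0, 0, 0.15, 0, 0], [0, 0, 0.3, 0, 0], [0, 0, 0.5, 0, 0], [-0.08, -0.1, 0.5, 0, 0], [-0.16, -0.2, 0.5, 0, 0], [-0.24, -0.3, 0.5, 0, 0], [-0.32, -0.4, 0.5, 0, 0], [-0.4, -0.5, 0.5, 0, 0], [-0.48, -0.6, 0.5, 0, 0], [-0.56, -0.7, 0.5, 0, 0]]}}

```text
time_s: 10.2
tcp_pos: [0.4655, -0.2252, 0.0683]
tool_rot: [[0.825, 0.565, -0.0], [0.565, -0.825, 0.0], [-0.0, -0.0, -1.0]]
force: [0.5, -0.4, 0.0]
opening: 0.0147
grip_force: 40.4
```

Request:
{"name": "arm_command", "arguments": {"deltas": [[-0.15, -0.2, 0, 0, 0], [-0.3, -0.4, 0, 0, 0], [-0.45, -0.6, 0, 0, 0], [-0.56, -0.65, 0, 0, 0], [-0.56, -0.65, -0.1, 0, 0], [-0.56, -0.65, -0.25, 0, 0], [-0.56, -0.65, -0.4, 0, 0], [-0.56, -0.65, -0.55, 0, 0], [-0.56, -0.65, -0.64, 0, 0], [-0.56, -0.65, -0.64, 0, 0]]}}

```text
time_s: 11.45
tcp_pos: [0.4097, -0.2891, 0.0034]
tool_rot: [[0.825, 0.565, -0.001], [0.565, -0.825, 0.001], [-0.001, -0.001, -1.0]]
force: [0.1, -0.1, -0.2]
opening: 0.0146
grip_force: 40.4
```

Request:
{"name": "arm_command", "arguments": {"deltas": [[0, 0, 0, 0, 0.35], [0, 0, 0, 0, 0.35], [0, 0, 0, 0, 0.35], [0, 0, 0.1, 0, 0.35], [0, 0, 0.25, 0, 0.35], [0, 0, 0.4, 0, 0.35], [0.05, 0.15, 0.55, 0, 0.6], [0.1, 0.3, 0.7, 0, 0.8], [0.15, 0.45, 0.85, 0, 0.9], [0.2, 0.6, 1, 0, 0.9]]}}

```text
time_s: 12.7
tcp_pos: [0.4306, -0.2279, 0.1054]
tool_rot: [[0.824, 0.566, 0.0], [0.566, -0.824, 0.0], [0.0, -0.0, -1.0]]
force: [0.5, 0.6, 0.3]
opening: 0.077
grip_force: 0.0
```

Request:
{"name": "arm_command", "arguments": {"deltas": [[0.04, 0.1, 0.2, 0.06, 0.9], [0.08, 0.2, 0.4, 0.12, 0.9], [0.12, 0.3, 0.6, 0.18, 0.9], [0.16, 0.4, 0.8, 0.24, 0.9], [0.2, 0.5, 0.9, 0.3, 0.9], [0.24, 0.6, 0.9, 0.36, 0.9], [0.28, 0.7, 0.9, 0.42, 0.9], [0.32, 0.8, 0.9, 0.48, 0.9], [0.36, 0.9, 0.9, 0.54, 0.9], [0.4, 1.0, 0.9, 0.6, 0.9]]}}

```text
time_s: 13.95
tcp_pos: [0.4702, -0.1289, 0.194]
tool_rot: [[0.476, 0.88, -0.0], [0.88, -0.476, 0.0], [-0.0, -0.001, -1.0]]
force: [0.0, -0.2, -0.4]
opening: 0.0769
grip_force: 0.0
```

Request:
{"name": "arm_command", "arguments": {"deltas": [[0.04, 0.1, 0, 0.06, 0.9], [0.08, 0.2, 0, 0.12, 0.9], [0.12, 0.3, 0, 0.18, 0.9], [0.16, 0.4, 0, 0.24, 0.9], [0.2, 0.5, 0, 0.3, 0.9], [0.24, 0.6, 0, 0.36, 0.9], [0.28, 0.7, 0, 0.42, 0.9], [0.3, 0.8, 0, 0.48, 0.9], [0.3, 0.9, 0, 0.54, 0.9], [0.3, 0.9, 0, 0.569, 0.9]]}}

```text
time_s: 15.2
tcp_pos: [0.4999, -0.0385, 0.1943]
tool_rot: [[0.049, 0.999, -0.0], [0.999, -0.049, 0.0], [0.0, -0.0, -1.0]]
force: [-0.5, -0.4, 1.3]
opening: 0.0772
grip_force: 0.0
```

Run:
```python
from fit import *
c=snap('wrist','w2'); snap('top','top1')
def ov(p): pass
print(fitsil(c,CAR,np.array([.5035,.0388,-1.938]),150))
```

```text
(array([ 0.50244497,  0.03951691, -1.94499869]), np.float64(2421.0))
```

Request:
{"name": "arm_command", "arguments": {"deltas": [[0.05, 0.1, 0, 0, 0.9], [0.1, 0.2, 0, 0, 0.9], [0.15, 0.3, 0, 0, 0.9], [0.2, 0.4, 0, 0, 0.9], [0.25, 0.5, 0, 0, 0.9], [0.3, 0.6, 0, 0, 0.9], [0.35, 0.7, 0, 0, 0.9], [0.4, 0.8, 0, 0, 0.9], [0.45, 0.9, 0, 0, 0.9], [0.5, 1.0, 0, 0, 0.9]]}}

```text
time_s: 16.55
tcp_pos: [0.5504, 0.0611, 0.1943]
tool_rot: [[0.052, 0.999, 0.0], [0.999, -0.052, 0.0], [0.0, 0.0, -1.0]]
force: [0.2, 0.4, -0.4]
opening: 0.0769
grip_force: 0.0
```

Request:
{"name": "arm_command", "arguments": {"deltas": [[0.1, 0.15, 0, 0, 0.9], [0.2, 0.3, 0, 0, 0.9], [0.3, 0.45, 0, 0, 0.9], [0.4, 0.6, 0, 0, 0.9], [0.5, 0.75, 0, 0, 0.9], [0.6, 0.9, 0, 0, 0.9], [0.65, 1, 0, 0, 0.9], [0.68, 1, 0, 0, 0.9], [0.68, 1, 0, 0, 0.9], [0.68, 1, 0, 0, 0.9]]}}

```text
time_s: 17.8
tcp_pos: [0.6179, 0.1595, 0.1943]
tool_rot: [[0.053, 0.999, -0.0], [0.999, -0.053, -0.001], [-0.001, -0.0, -1.0]]
force: [-0.3, 0.6, -0.1]
opening: 0.077
grip_force: 0.0
```

Run:
```python
from fit import *
c=snap('wrist','w3')
print(fitsil(c,PACK,np.array([.6188,.277,-1.622]),175))
print(proj(c,T((.6188,.277,-1.622),PACK[0])).round())
```

```text
(array([ 0.61888613,  0.26307335, -1.62740988]), np.float64(1930.5625))
[[287.  -8.]
 [281. -25.]
 [345.  -8.]
 [348. -25.]
 [291. 136.]
 [286. 139.]
 [343. 136.]
 [346. 139.]]
```

View pics/w2.png

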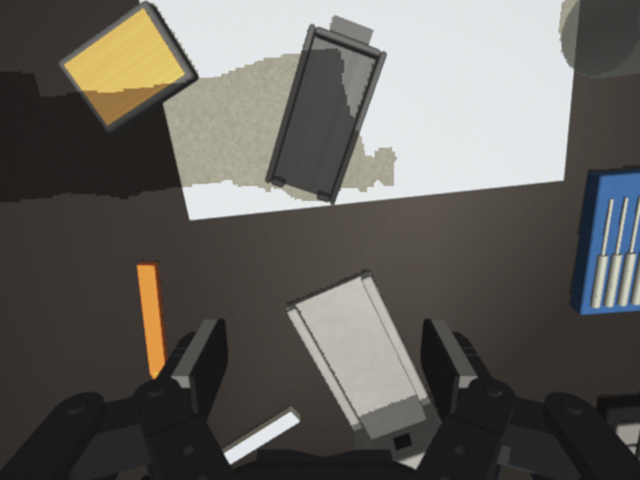

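Request:
{"name": "arm_command", "arguments": {"deltas": [[0.01, 0.1, 0, 0, 0.9], [0.01, 0.2, 0, 0, 0.9], [0.01, 0.35, 0, 0, 0.9], [0.01, 0.5, 0, 0, 0.9], [0.01, 0.65, 0, 0, 0.9], [0.01, 0.8, -0.1, 0, 0.9], [0.01, 0.9, -0.2, 0, 0.9], [0.01, 1, -0.3, 0, 0.9], [0.01, 1, -0.45, 0, 0.9], [0.01, 1, -0.6, 0, 0.9]]}}

```text
time_s: 19.1
tcp_pos: [0.619, 0.2596, 0.1329]
tool_rot: [[0.053, 0.999, -0.001], [0.999, -0.053, -0.001], [-0.001, -0.001, -1.0]]
force: [0.5, 0.3, 0.8]
opening: 0.0768
grip_force: 0.0
```

Request:
{"name": "arm_command", "arguments": {"deltas": [[0, 0.1, -0.1, 0, 0.9], [0, 0.18, -0.2, 0, 0.9], [0, 0.18, -0.3, 0, 0.9], [0, 0.18, -0.4, 0, 0.9], [0, 0.18, -0.5, 0, 0.9], [0, 0.18, -0.6, 0, 0.9], [0, 0.18, -0.7, 0, 0.9], [0, 0.18, -0.7, 0, 0.9], [0, 0.18, -0.7, 0, 0.9], [0, 0.18, -0.7, 0, 0.9]]}}

```text
time_s: 20.35
tcp_pos: [0.6194, 0.2787, 0.0648]
tool_rot: [[0.052, 0.999, 0.001], [0.999, -0.052, 0.0], [0.001, 0.001, -1.0]]
force: [-0.4, 0.0, 0.2]
opening: 0.0767
grip_force: 0.0
```

Run:
```python
from fit import *
c=load('w2')
X=np.array([(-.06,.03,.026),(-.06,-.03,.026),(.06,.03,.026),(.06,-.03,.026)])
print(fitpts(c,X,np.array([(385,53),(313,26),(333,203),(267,180)],float),np.array([.503,.039,-1.94])))
t=load('top1'); print(fitsil(t,PACK,np.array([.6188,.277,-1.622]),175),fitsil(t,CAR,np.array([.5035,.0388,-1.938]),150))
```

```text
(array([ 0.50426629,  0.04002398, -1.96152978]), array([ 5.4, -0.1, -0.7, -4.5,  0.6,  2.3, -3.4,  0.7]))
(array([ 0.61873903,  0.27693728, -1.61877332]), np.float64(55.0)) (array([ 0.48559925,  0.01074264, -1.69762992]), np.float64(2058.25))
```

Run:
```python
from fit import *
c=load('w2')
print([c["img"][v,u].tolist() for u,v in [(250,120),(300,60),(320,120),(360,90),(350,30),(420,100),(300,205),(330,240)]])
for t in(100,110,120,130): print(t,fitsil(c,CAR,np.array([.5035,.0388,-1.938]),t))
c=load('top0'); m=lambda t:fitsil(c,CAR,np.array([.5035,.0388,-1.938]),t)
print(m(120),m(150))
```

```text
[[149, 166, 170], [66, 69, 69], [73, 74, 74], [128, 131, 132], [125, 128, 130], [229, 232, 228], [233, 234, 230], [69, 75, 81]]
100 (array([ 0.50212301,  0.03640882, -1.94282772]), np.float64(3782.125))
110 (array([ 0.50274013,  0.03891152, -1.94315586]), np.float64(3270.8125))
120 (array([ 0.50268185,  0.03930466, -1.93625333]), np.float64(2932.9375))
130 (array([ 0.50284023,  0.03947183, -1.93786883]), np.float64(1467.0))
(array([ 0.50271031,  0.0385994 , -1.93986761]), np.float64(433.625)) (array([ 0.5029881 ,  0.03823332, -1.93622255]), np.float64(444.75))
```

Request:
{"name": "arm_command", "arguments": {"deltas": [[-0.007, -0.007, -0.15, 0, 0.9], [-0.007, -0.007, -0.3, 0, 0.9], [-0.007, -0.007, -0.438, 0, 0.9], [-0.007, -0.007, -0.438, 0, 0.9], [-0.007, -0.007, -0.438, 0, 0.3], [-0.007, -0.007, -0.438, 0, 0.3], [-0.007, -0.007, -0.438, 0, 0.3], [-0.007, -0.007, -0.438, 0, 0.3], [-0.007, -0.007, -0.438, 0, 0.3], [-0.007, -0.007, -0.438, 0, 0.3]], "squeeze": 60}}

```text
time_s: 21.6
tcp_pos: [0.619, 0.2781, 0.0215]
tool_rot: [[0.052, 0.999, 0.002], [0.999, -0.052, 0.001], [0.001, 0.002, -1.0]]
force: [-0.7, 0.1, 5.9]
opening: 0.0429
grip_force: 64.1
```

Request:
{"name": "arm_command", "arguments": {"deltas": [[0, 0, 0.1, 0, 0.3], [0, 0, 0.25, 0, 0.3], [0, 0, 0.4, 0, 0.3], [-0.06, -0.1, 0.55, -0.06, 0.3], [-0.12, -0.2, 0.6, -0.12, 0.3], [-0.18, -0.3, 0.6, -0.18, 0.3], [-0.24, -0.4, 0.6, -0.24, 0.3], [-0.3, -0.5, 0.6, -0.3, 0.3], [-0.36, -0.6, 0.6, -0.36, 0.3], [-0.42, -0.7, 0.6, -0.402, 0.3]]}}

```text
time_s: 22.85
tcp_pos: [0.5759, 0.2072, 0.0804]
tool_rot: [[0.362, 0.932, -0.0], [0.932, -0.362, 0.0], [-0.0, -0.0, -1.0]]
force: [0.6, -0.6, -4.5]
opening: 0.0428
grip_force: 63.0
```

Request:
{"name": "arm_command", "arguments": {"deltas": [[-0.05, -0.1, 0, 0, 0.3], [-0.1, -0.2, 0, 0, 0.3], [-0.15, -0.3, 0, 0, 0.3], [-0.2, -0.4, 0, 0, 0.3], [-0.25, -0.5, 0, 0, 0.3], [-0.3, -0.6, 0, 0, 0.3], [-0.35, -0.7, 0, 0, 0.3], [-0.4, -0.8, 0, 0, 0.3], [-0.45, -0.9, 0, 0, 0.3], [-0.5, -1, 0, 0, 0.3]]}}

```text
time_s: 24.1
tcp_pos: [0.5261, 0.1071, 0.0806]
tool_rot: [[0.36, 0.933, 0.0], [0.933, -0.36, 0.0], [0.0, 0.0, -1.0]]
force: [-0.6, -0.4, -4.6]
opening: 0.0427
grip_force: 63.0
```

Request:
{"name": "arm_command", "arguments": {"deltas": [[-0.05, -0.1, 0, 0, 0.3], [-0.1, -0.25, 0, 0, 0.3], [-0.15, -0.4, 0, 0, 0.3], [-0.2, -0.55, 0, 0, 0.3], [-0.242, -0.65, 0, 0, 0.3], [-0.242, -0.689, 0, 0, 0.3], [-0.242, -0.689, 0, 0, 0.3], [-0.242, -0.689, 0, 0, 0.3], [-0.242, -0.689, 0, 0, 0.3], [-0.242, -0.689, 0, 0, 0.3]]}}

```text
time_s: 25.35
tcp_pos: [0.5022, 0.0393, 0.0805]
tool_rot: [[0.359, 0.933, 0.0], [0.933, -0.359, 0.0], [0.0, 0.0, -1.0]]
force: [-0.6, 0.2, -4.6]
opening: 0.0426
grip_force: 63.0
```

Run:
```python
from fit import *
s=manip.state(); p=s["tcp_pos"]; x=s["tool_rot"][:,0]; print(p,np.degrees(np.arctan2(x[1],x[0])),s["tool_rot"][2],s["force"],s["opening"])
w=snap('wrist','w4');t=snap('top','t4');sd=snap('side','s4')
ims=[cv2.resize(sd["img"][200:350,240:400],(640,600)) ]
cv2.imwrite('pics/v4.png',np.hstack([cv2.resize(sd["img"][200:350,260:380],(360,450)),cv2.resize(w["img"][:,100:560],(431,450))]))
```

```text
[0.50217902 0.03926014 0.08049332] 68.96326619057166 [ 1.69920245e-04  6.80793646e-06 -9.99999986e-01] [-0.61798013  0.24052621 -4.63742748] 0.04263175553146828
```

View pics/v4.png

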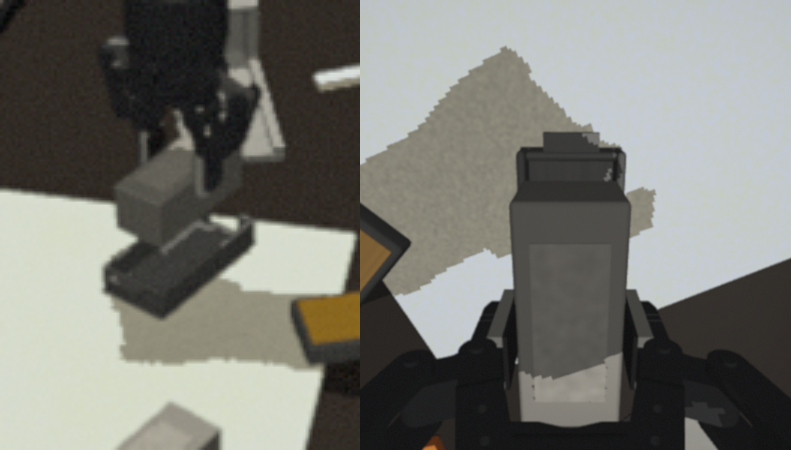

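Run:
```python
from fit import *
w=load('w4'); ax=np.array([np.cos(-1.939),np.sin(-1.939)])
g=w["img"][:,315:335].astype(int).sum(2).mean(1)
for y in range(125,240): 
    if abs(g[y+1]-g[y-1])>18: print(y,round(g[y+1]-g[y-1]),end='; ')
tcp=manip.state()["tcp_pos"][:2]
for n,y,z,e in(('packtop',217.6,.099,-.052),('packtop?',206,.099,-.052),('packbottom',194,.059,-.052),('rim',160,.026,-.06),('lip',141,.026,-.07)):
    P=unproj(w,[(325,y)],z)[0][:2]; print(n,'origin minus tcp along x',(P-tcp)@ax-e,'lat',(P-tcp)@[-ax[1],ax[0]])
```

```text
125 -32; 129 -28; 130 -47; 131 -43; 132 -36; 133 -26; 139 -78; 140 -162; 141 -144; 142 -46; 164 22; 167 -22; 168 -25; 169 -25; 171 21; 172 37; 192 -19; 193 -23; 214 37; 215 46; 216 36; packtop origin minus tcp along x 0.00015578207954172751 lat 0.0009055752592787625
packtop? origin minus tcp along x -0.0037914745251712637 lat 0.000897112837339279
packbottom origin minus tcp along x 0.00034232413784825166 lat 0.001005363989158896
rim origin minus tcp along x -0.0022198594899629637 lat 0.0010647214173830708
lip origin minus tcp along x -0.0014544475663008927 lat 0.001044929395140918
```

The view shows the pack centred over the carrier laterally. It sits about 1.3 mm too far toward the nose, so I'll correct that and lower it.

Request:
{"name": "arm_command", "arguments": {"deltas": [[0.005, 0.012, -0.05, 0, 0.3], [0.005, 0.012, -0.12, 0, 0.3], [0.005, 0.012, -0.2, 0, 0.3], [0.005, 0.012, -0.28, 0, 0.3], [0.005, 0.012, -0.35, 0, 0.3], [0.005, 0.012, -0.4, 0, 0.3], [0.005, 0.012, -0.44, 0, 0.3], [0.005, 0.012, -0.48, 0, 0.3], [0.005, 0.012, -0.515, 0, 0.3], [0.005, 0.012, -0.515, 0, 0.3]]}}

```text
time_s: 26.75
tcp_pos: [0.5025, 0.0401, 0.0288]
tool_rot: [[0.36, 0.933, -0.0], [0.933, -0.36, -0.0], [-0.0, -0.0, -1.0]]
force: [-1.5, -0.4, -5.6]
opening: 0.0426
grip_force: 63.0
```

Request:
{"name": "arm_command", "arguments": {"deltas": [[0, 0, -0.01, 0, 0.3], [0, 0, -0.01, 0, 0.5], [0, 0, -0.01, 0, 0.7], [0, 0, -0.01, 0, 0.9], [0, 0, -0.01, 0, 0.9], [0, 0, 0.2, 0, 0.9], [0, 0, 0.4, 0, 0.9], [0, 0, 0.6, 0, 0.9], [0, 0, 0.8, 0, 0.9], [0, 0, 0.8, 0, 0.9]]}}

```text
time_s: 28.0
tcp_pos: [0.5038, 0.0402, 0.1103]
tool_rot: [[0.36, 0.933, 0.003], [0.933, -0.36, 0.0], [0.002, 0.003, -1.0]]
force: [0.7, -0.5, -0.4]
opening: 0.077
grip_force: 0.0
```

Run:
```python
from fit import *
w=snap('wrist','w5');sd=snap('side','s5')
cv2.imwrite('pics/v5.png',np.hstack([cv2.resize(sd["img"][220:330,260:380],(400,450)),cv2.resize(w["img"][:,100:520],(394,450))]))
print(manip.state()["tcp_pos"])
```

```text
[0.50253522 0.03993407 0.10882641]
```

View pics/v5.png

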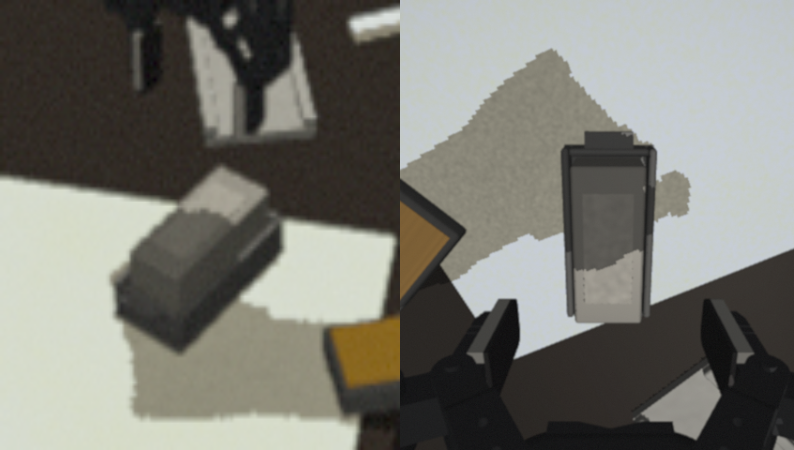

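The pack sits level inside the tray, with the lip and the nose clear. Next I grip the carrier by its long walls and lift it slightly.

Request:
{"name": "arm_command", "arguments": {"deltas": [[0.002, -0.003, -0.1, 0, 0.9], [0.002, -0.003, -0.2, 0, 0.9], [0.002, -0.003, -0.3, 0, 0.9], [0.002, -0.003, -0.4, 0, 0.9], [0.002, -0.003, -0.5, 0, 0.9], [0.002, -0.003, -0.6, 0, 0.9], [0.002, -0.003, -0.7, 0, 0.9], [0.002, -0.003, -0.8, 0, 0.9], [0.002, -0.003, -0.8, 0, 0.9], [0.002, -0.003, -0.8, 0, 0.9]]}}

```text
time_s: 29.35
tcp_pos: [0.503, 0.0398, 0.0291]
tool_rot: [[0.359, 0.933, 0.0], [0.933, -0.359, 0.0], [0.0, 0.0, -1.0]]
force: [0.9, -0.5, -0.5]
opening: 0.0767
grip_force: 0.0
```

Request:
{"name": "arm_command", "arguments": {"deltas": [[0, 0, -0.08, 0, 0.9], [0, 0, -0.16, 0, 0.9], [0, 0, -0.22, 0, 0.9], [0, 0, -0.22, 0, 0.9], [0, 0, -0.22, 0, 0.5], [0, 0, -0.22, 0, 0.5], [0, 0, -0.22, 0, 0.5], [0, 0, -0.22, 0, 0.5], [0, 0, -0.22, 0, 0.5], [0, 0, -0.22, 0, 0.5]], "squeeze": 70}}

```text
time_s: 30.6
tcp_pos: [0.5028, 0.0398, 0.0075]
tool_rot: [[0.36, 0.933, 0.0], [0.933, -0.36, -0.0], [0.0, 0.0, -1.0]]
force: [-0.7, 1.0, 6.2]
opening: 0.0583
grip_force: 76.6
```

Run:
```python
from fit import *
s=manip.state(); p=s["tcp_pos"]; x=s["tool_rot"][:,0]; a=np.degrees(np.arctan2(x[1],x[0])); print(p,a,s["opening"],s["grip_force"],s["force"])
w=snap('wrist','w6')
d=np.array([.5486,-.2285]);th=-1.171; ax=np.array([np.cos(th),np.sin(th)])
tgt=d+ax*(-.045); print('target',tgt,'turn deg',np.degrees(th)+180-a,'shift',tgt-p[:2],'home',d-ax*.005, 'ax',ax)
```

```text
[0.50280782 0.03980894 0.0074893 ] 68.9218217641318 0.05833091300355542 76.61397099494934 [-0.68954251  0.95282439  6.1527807 ]
target [ 0.53108462 -0.18704869] turn deg 43.984820426048785 shift [ 0.0282768  -0.22685762] home [ 0.54665385 -0.2238943 ] ax [ 0.38923074 -0.92114029]
```

Request:
{"name": "arm_command", "arguments": {"deltas": [[0, 0, 0.1, 0, 0.5], [0, 0, 0.25, 0, 0.5], [0, 0, 0.4, 0, 0.5], [0.01, -0.1, 0.5, 0.06, 0.5], [0.02, -0.2, 0.5, 0.12, 0.5], [0.03, -0.3, 0.5, 0.18, 0.5], [0.05, -0.4, 0.5, 0.24, 0.5], [0.06, -0.5, 0.5, 0.3, 0.5], [0.08, -0.6, 0.5, 0.36, 0.5], [0.1, -0.7, 0.5, 0.42, 0.5]]}}

```text
time_s: 31.9
tcp_pos: [0.513, -0.0309, 0.0579]
tool_rot: [[0.037, 0.999, 0.001], [0.999, -0.037, -0.0], [-0.0, 0.001, -1.0]]
force: [-1.0, 0.6, -6.4]
opening: 0.0587
grip_force: 77.7
```

Request:
{"name": "arm_command", "arguments": {"deltas": [[0.01, -0.1, 0, 0.06, 0.5], [0.02, -0.2, 0, 0.12, 0.5], [0.03, -0.3, 0, 0.18, 0.5], [0.04, -0.4, 0, 0.24, 0.5], [0.05, -0.5, 0, 0.3, 0.5], [0.06, -0.6, 0, 0.36, 0.5], [0.07, -0.7, 0, 0.42, 0.5], [0.08, -0.8, 0, 0.48, 0.5], [0.09, -0.9, 0, 0.54, 0.5], [0.1, -1.0, 0, 0.557, 0.5]]}}

```text
time_s: 33.15
tcp_pos: [0.5227, -0.1311, 0.0576]
tool_rot: [[-0.389, 0.921, 0.0], [0.921, 0.389, -0.001], [-0.001, -0.0, -1.0]]
force: [0.6, 0.3, -6.1]
opening: 0.0582
grip_force: 77.7
```

Request:
{"name": "arm_command", "arguments": {"deltas": [[0.01, -0.1, 0, 0, 0.5], [0.03, -0.2, 0, 0, 0.5], [0.05, -0.3, 0, 0, 0.5], [0.07, -0.4, 0, 0, 0.5], [0.083, -0.5, 0, 0, 0.5], [0.083, -0.569, 0, 0, 0.5], [0.083, -0.569, 0, 0, 0.5], [0.083, -0.569, 0, 0, 0.5], [0.083, -0.569, 0, 0, 0.5], [0.083, -0.569, 0, 0, 0.5]]}}

```text
time_s: 34.4
tcp_pos: [0.5312, -0.1867, 0.057]
tool_rot: [[-0.39, 0.921, -0.0], [0.921, 0.39, 0.0], [0.0, 0.0, -1.0]]
force: [0.4, 0.2, -6.1]
opening: 0.0584
grip_force: 77.7
```

Run:
```python
from fit import *
s=manip.state(); p=s["tcp_pos"]; x=s["tool_rot"][:,0]; print(p,np.degrees(np.arctan2(x[1],x[0])),s["opening"],s["force"])
w=snap('wrist','w7');t=snap('top','t7');sd=snap('side','s7')
cv2.imwrite('pics/v7.png',np.hstack([cv2.resize(sd["img"][180:290,270:390],(300,275)).repeat(1,0) if 0 else cv2.resize(sd["img"][180:300,280:370],(330,440)),cv2.resize(w["img"][:,90:560],(431,440))]))
```

```text
[ 0.53118906 -0.1867328   0.05703758] 112.92964856599511 0.05835284440015186 [ 0.3679333   0.18731221 -6.05587494]
```

View pics/v7.png

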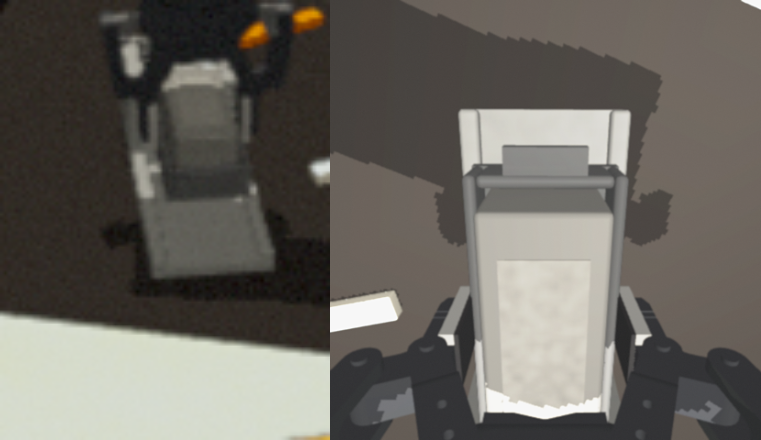

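The carrier is centred over the channel within about 1 mm: channel 480–610, carrier 465–628 in the picture. I'll lower it, then slide it.

Request:
{"name": "arm_command", "arguments": {"deltas": [[-0.005, -0.002, -0.05, 0, 0.5], [-0.005, -0.002, -0.12, 0, 0.5], [-0.005, -0.002, -0.2, 0, 0.5], [-0.005, -0.002, -0.27, 0, 0.5], [-0.005, -0.002, -0.32, 0, 0.5], [-0.005, -0.002, -0.36, 0, 0.5], [-0.005, -0.002, -0.39, 0, 0.5], [-0.005, -0.002, -0.412, 0, 0.5], [-0.005, -0.002, -0.412, 0, 0.5], [-0.005, -0.002, -0.412, 0, 0.5]]}}

```text
time_s: 35.8
tcp_pos: [0.5307, -0.1874, 0.016]
tool_rot: [[-0.389, 0.921, 0.0], [0.921, 0.389, -0.0], [-0.0, 0.0, -1.0]]
force: [0.6, -0.5, -6.0]
opening: 0.0581
grip_force: 77.7
```

Request:
{"name": "arm_command", "arguments": {"deltas": [[0.015, -0.035, 0, 0, 0.5], [0.031, -0.074, 0, 0, 0.5], [0.047, -0.11, 0, 0, 0.5], [0.062, -0.147, 0, 0, 0.5], [0.078, -0.184, 0, 0, 0.5], [0.093, -0.221, 0, 0, 0.5], [0.109, -0.258, 0, 0, 0.5], [0.125, -0.295, 0, 0, 0.5], [0.132, -0.313, 0, 0, 0.5], [0.132, -0.313, 0, 0, 0.5]]}}

```text
time_s: 37.05
tcp_pos: [0.5439, -0.2188, 0.0158]
tool_rot: [[-0.389, 0.921, 0.0], [0.921, 0.389, 0.0], [0.0, 0.0, -1.0]]
force: [-0.6, 0.2, -6.9]
opening: 0.0585
grip_force: 77.7
```

Request:
{"name": "arm_command", "arguments": {"deltas": [[0.004, -0.009, 0, 0, 0.5], [0.008, -0.018, 0, 0, 0.5], [0.012, -0.028, 0, 0, 0.5], [0.016, -0.037, 0, 0, 0.5], [0.019, -0.046, 0, 0, 0.5], [0.021, -0.051, 0, 0, 0.5], [0.023, -0.055, 0, 0, 0.5], [0.025, -0.06, 0, 0, 0.5], [0.027, -0.064, 0, 0, 0.5], [0.027, -0.064, 0, 0, 0.5]]}}

```text
time_s: 38.3
tcp_pos: [0.5456, -0.223, 0.0157]
tool_rot: [[-0.39, 0.921, -0.002], [0.921, 0.39, 0.002], [0.003, -0.001, -1.0]]
force: [-3.4, 5.7, -3.3]
opening: 0.0585
grip_force: 78.0
```

Request:
{"name": "arm_command", "arguments": {"deltas": [[0.004, -0.009, 0, 0, 0.5], [0.008, -0.018, 0, 0, 0.5], [0.012, -0.028, 0, 0, 0.5], [0.012, -0.028, 0, 0, 0.5], [0.012, -0.028, 0, 0, 0.5], [0.012, -0.028, 0, 0, 0.5], [0.012, -0.028, 0, 0, 0.5], [0.012, -0.028, 0, 0, 0.5], [0.012, -0.028, 0, 0, 0.5], [0.012, -0.028, 0, 0, 0.5]]}}

```text
time_s: 39.55
tcp_pos: [0.5456, -0.223, 0.0156]
tool_rot: [[-0.39, 0.921, -0.004], [0.921, 0.39, 0.006], [0.007, -0.002, -1.0]]
force: [-6.8, 10.5, 1.1]
opening: 0.0583
grip_force: 78.5
```

Run:
```python
from fit import *
w=snap('wrist','w8'); s=manip.state(); p=s["tcp_pos"]; print(p,s["force"])
ax=np.array([np.cos(-1.171),np.sin(-1.171)])
g=w["img"][:,318:332].astype(int).sum(2).mean(1)
for y in range(90,250):
    if abs(g[y+1]-g[y-1])>25: 
        q=[((unproj(w,[(325,y)],z)[0][:2]-[.5486,-.2285])@ax).round(4) for z in (.008,.034,.054)]
        print(y,round(g[y+1]-g[y-1]),q)
```

```text
[ 0.54564268 -0.22295006  0.01561142] [-6.4125126  10.68915579 -0.46924025]
156 -78 [np.float64(-0.0746), np.float64(-0.0772), np.float64(-0.0792)]
157 -168 [np.float64(-0.0743), np.float64(-0.0769), np.float64(-0.0789)]
158 -137 [np.float64(-0.0739), np.float64(-0.0766), np.float64(-0.0787)]
160 66 [np.float64(-0.0731), np.float64(-0.076), np.float64(-0.0781)]
161 28 [np.float64(-0.0727), np.float64(-0.0756), np.float64(-0.0779)]
190 -31 [np.float64(-0.0615), np.float64(-0.0663), np.float64(-0.07)]
191 -31 [np.float64(-0.0611), np.float64(-0.066), np.float64(-0.0698)]
202 -27 [np.float64(-0.0567), np.float64(-0.0623), np.float64(-0.0667)]
203 -41 [np.float64(-0.0563), np.float64(-0.062), np.float64(-0.0664)]
204 -25 [np.float64(-0.0559), np.float64(-0.0617), np.float64(-0.0661)]
229 45 [np.float64(-0.0455), np.float64(-0.0531), np.float64(-0.0589)]
230 64 [np.float64(-0.0451), np.float64(-0.0527), np.float64(-0.0586)]
231 64 [np.float64(-0.0447), np.float64(-0.0524), np.float64(-0.0583)]
232 45 [np.float64(-0.0442), np.float64(-0.052), np.float64(-0.058)]
```

Request:
{"name": "arm_command", "arguments": {"deltas": [[-0.006, 0.014, -0.003, 0, 0.5], [-0.012, 0.028, -0.006, 0, 0.5], [-0.012, 0.028, -0.006, 0, 0.7], [-0.012, 0.028, -0.006, 0, 0.85], [-0.012, 0.028, -0.006, 0, 0.85], [-0.012, 0.028, 0.1, 0, 0.85], [-0.012, 0.028, 0.3, 0, 0.85], [-0.012, 0.028, 0.5, 0, 0.85], [-0.012, 0.028, 0.75, 0, 0.85], [-0.012, 0.028, 1, 0, 0.85]]}}

```text
time_s: 40.85
tcp_pos: [0.5469, -0.2252, 0.1182]
tool_rot: [[-0.389, 0.921, 0.001], [0.921, 0.389, -0.001], [-0.001, 0.001, -1.0]]
force: [0.6, -0.1, -0.6]
opening: 0.0725
grip_force: 0.0
```

Request:
{"name": "arm_command", "arguments": {"deltas": [[-0.1, 0.1, 0.1, 0, 0.85], [-0.2, 0.2, 0.2, 0, 0.85], [-0.3, 0.3, 0.3, 0, 0.85], [-0.4, 0.4, 0.4, 0, 0.85], [-0.5, 0.5, 0.5, 0, 0.85], [-0.6, 0.6, 0.6, 0, 0.85], [-0.7, 0.7, 0.7, 0, 0.85], [-0.8, 0.8, 0.8, 0, 0.85], [-0.9, 0.9, 0.9, 0, 0.85], [-0.9, 0.9, 0.9, 0, 0.85]]}}

```text
time_s: 42.1
tcp_pos: [0.4563, -0.1344, 0.2067]
tool_rot: [[-0.39, 0.921, 0.001], [0.921, 0.39, -0.001], [-0.001, 0.001, -1.0]]
force: [1.0, -0.9, 0.5]
opening: 0.0729
grip_force: 0.0
```

Run:
```python
from fit import *
t=snap('top','t9');w=snap('wrist','w9');sd=snap('side','s9')
a=cv2.resize(t["img"][195:325,325:455],(400,400),interpolation=cv2.INTER_CUBIC)
for p,b,col in(((.5466,-.2239,-1.171),[(-.06,-.03,.034),(-.06,.03,.034),(.06,.03,.034),(.06,-.03,.034)],(0,0,255)),):
    q=(proj(t,T(p,b))-[325,195])*400/130; cv2.polylines(a,[q.round().astype(int)],1,col,1)
cv2.imwrite('pics/v9.png',np.hstack([a,cv2.resize(sd["img"][180:280,290:390],(400,400),interpolation=cv2.INTER_CUBIC)]))
print(manip.state()["tcp_pos"])
```

```text
[ 0.45677253 -0.13547278  0.2056975 ]
```

View pics/v9.png

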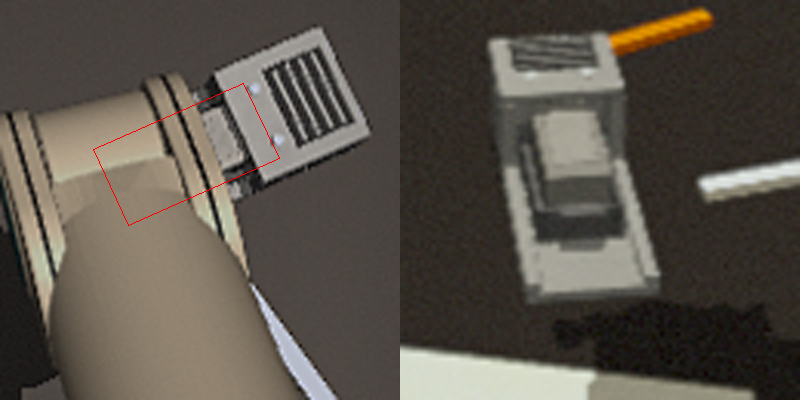

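Run:
```python
from fit import *
ax=np.array([np.cos(-1.171),np.sin(-1.171)])
for f,sl in(('w8',slice(318,332)),('w7',slice(318,332))):
    w=load(f); g=w["img"][:,sl].astype(int).sum(2).mean(1)
    for y in range(2,160):
        if abs(g[y+1]-g[y-1])>60:
            print(f,y,round(g[y+1]-g[y-1]),[((unproj(w,[(325,y)],z)[0][:2]-[.5486,-.2285])@ax).round(4) for z in (.008,.034)])
w=load('w9')
print(proj(w,T((.5466,-.2239,-1.171),[(-.07,0,.034),(-.06,.03,.034)])), proj(w,T((.5486,-.2285,-1.171),[(-.125,0,.008)])))
```

```text
w8 2 75 [np.float64(-0.126), np.float64(-0.1198)]
w8 51 -77 [np.float64(-0.1109), np.float64(-0.1073)]
w8 52 -92 [np.float64(-0.1106), np.float64(-0.107)]
w8 53 -98 [np.float64(-0.1103), np.float64(-0.1067)]
w8 54 -102 [np.float64(-0.11), np.float64(-0.1065)]
w8 55 -80 [np.float64(-0.1097), np.float64(-0.1062)]
w8 156 -78 [np.float64(-0.0746), np.float64(-0.0772)]
w8 157 -168 [np.float64(-0.0743), np.float64(-0.0769)]
w8 158 -137 [np.float64(-0.0739), np.float64(-0.0766)]
w7 118 212 [np.float64(-0.1268), np.float64(-0.1272)]
w7 119 312 [np.float64(-0.1264), np.float64(-0.1268)]
w7 120 213 [np.float64(-0.1259), np.float64(-0.1264)]
w7 121 67 [np.float64(-0.1255), np.float64(-0.126)]
w7 157 -170 [np.float64(-0.1088), np.float64(-0.1116)]
w7 158 -305 [np.float64(-0.1083), np.float64(-0.1112)]
w7 159 -139 [np.float64(-0.1078), np.float64(-0.1108)]
[[377.74961786 269.13516167]
 [410.95689567 279.53945118]] [[376.56329395 206.79402071]]
```

Measured against the dock's own edge, the carrier lip is within about 0.5 mm of home. Handing in.

```bash
python3 -c "
from station import manip
print(manip.sign_off())"
```

```text
the job is handed in; nothing more can be done
None
```

I handed the job in at about 42 s of the 72 s allowed, but no verdict came back: the short pack is seated in the carrier, the carrier is against the dock's back wall (about 0.5 mm from home by my measurement), the pry bar is on the table clear of the dock, and I did not go near the long pack, jar, tin or case, though I did not re-measure them at the end.

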